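# Nest the clean staining cups under their cover

## Robot

A 6-joint arm with a two-finger parallel gripper is mounted at the origin on the work surface. World frame = base frame: x ahead of the robot, y to its left, z up, the work surface at z = 0. Lengths are in m, angles in degrees, forces in N, time in s.
With the tool pointing down it reaches from about 0.4 to 0.825 m from the base axis. Payload 7 kg.
Tool frame: the origin (TCP) lies midway between the tips of the shut fingers; the grasp point (between the pads) lies ctrl.grasp_offset behind it (ctrl.grasp_offset is the distance from the TCP to the grasp point, in m); z points along the fingers, y is the line along which they close (so a half turn about z gives the same grasp; the last joint's range is limited). The gripper opens to 88 mm and grips with 3 to 60 N. Pads are 19 mm wide; open, the fingers measure 130 mm over their backs; the gripper's body (78 mm by 193 mm) begins 47 mm behind the grasp point.
Start: joints at [82.34, 20.546, 0.682, 0, -70.136, -16.507], TCP at [0.276, 0.616, 0.227] pointing down, gripper open.
Joint ranges: [-176.03, 176.03], [-82.01, 121.73], [-58.28, 71.71], [-173.87, 95.51], [-174.79, -0.11], [-173.66, 173.66]. Speed limits (degrees/s): [136.94, 136.94, 172.46, 180, 180, 180].

## Interface

Orientations are given as [roll, pitch, yaw] about the fixed x, y, z axes, in that order (R = Rz(yaw) Ry(pitch) Rx(roll)).
In Python, from plant import ctrl gives the robot as it stands. The module is installed in compiled form; this text tells all that it offers.
- The arm moves only by the tool send_rows, never from a script. Its argument "increments" is a list that holds one entry, the list of rows, each a list of 4 numbers: the shift along the world's x, y, z normalised to -1 to 1, where 1 is 0.2 m, then the turn about the world's z normalised to -1 to 1, where 1 is 1.5 rad. In form: [[[x, y, z, roll], ...]]. A call has 1 to 12 rows; each row is the pose to reach, as a shift and turn from the pose commanded when the call began; what a row does not reach only later rows make up. A row lasts 1/8 s, in which the tool goes at most 62.5 mm and 10.7 degrees, less where a joint would pass 70% of its speed; a pose out of reach is approached as far as the arm can. A call with a number of a shift or a turn outside -1 to 1 is refused whole. A call with a gripper value outside its range is refused whole. "jaw" is the opening, from 0 (shut) to 1 (fully open), set as the call begins (left out, the last holds). The fingers move at their own pace and stop on an object; the grip force is fixed at half the most. Time passes only in rows, so rows that repeat a pose let the fingers close. It gives the time, the measured TCP pose, the force, the opening and the grip force at its end, in the units of the state.
- ctrl.get_obs(): the state, without advancing time (a new reading comes with each control period).
- ctrl.snapshot(name): name is "scene" or "top" or "wrist"; returns the picture (384x512x3 uint8, red, green, blue); there is no depth.
- ctrl.calibration(name): a dict with "mtx" (3x3 intrinsics, pixels), "k1" (the pictures are not rectified: a ray, as slopes to the right and down, at radius r is drawn at 1 + k1 r^2 times it, then the intrinsics apply), "eye" and "attitude" of the camera in the world. Camera axes: x right, y up, looking along -z (the intrinsics and any distortion apply to the point x, -y, -z); pixel columns grow to the right and rows downward; lengths in m; the calibration is good to about 2 mm. A picture is of the moment at which its call begins: read the wrist's pose just before it. calibration takes no time and is no camera call; for the wrist camera it gives the pose at the moment of the call.
- ctrl.close_job(): hands the job in; it is judged then, once.
Trained networks look in the newest picture that a camera, given by its name, has taken for a name from the list of things; names that differ only in an ending like _2 or _b are one class to them, and where a whole thing is asked for, a point or a joint stands for the part that bears it (a point fixed in the world has none). Each returns a list of dicts, best first, with "conf" (0 to 1); they miss things now and then, are a little off and sometimes report something else, mostly with a low value. They report only what shows in the picture. A call takes as long as a camera call. They do not tell look-alikes from the thing itself.
- ctrl.trace(thing, camera): "mask" (384x512 bool, what is visible of it) and "bbox" ([left, top, right, bottom] in pixels, round what is visible of it).
- ctrl.spot_point(thing, camera): "pixel" ([row, column] in pixels: a listed point, or the origin of a listed thing).
The state is a dict: "clock": time; "joint_pos": joint angles; "qvel": joint speeds; "tau": joint torques, N m; "tool_pos": TCP position; "orientation": TCP orientation; "force": force on the tool from outside, world axes, zero at the start; "moment": the same for the moment, N m; "opening": finger opening in m; "gripper_force": force on a finger pad.
Only numpy, scipy, OpenCV 4.12 (cv2) and the standard library are available. Lean on these libraries where they do the work, as an engineer would, in place of code of your own. Each camera call takes 0.05 s, during which the arm holds its last target. There are 200 camera calls.

## Task

Tidy away the clean porcelain cups: take the cover off the cup that stands in the steel tray, nest the two other cups upright into it so that the three stand as one straight stack in the tray, each fully seated, and put the cover back on the topmost cup, knob up and fully seated. It is porcelain, so set each piece down gently rather than dropping it, tip nothing over, and leave the bottle, Petri dish, slide box and jar where they are.

Things in the scene. Friction and masses are not known exactly. Their poses are not given: they have to be found in the camera images.
- tray: Fixed shallow square tray of sheet steel, 170 x 170 mm, walls 4 mm thick and 16 mm high, floor 4 mm thick. Origin: centre of its underside, on the bench; x and y along its sides.
- cup_a: White porcelain stacking cup, sizes in mm: open top, 80 high, one of three alike. Tapered body, outer dia 41 at the foot, 58 at height 50; above, from 50 to 80, a straight collar, outer dia 68, inner 62. Nested, its collar rests on the other's rim, its origin 30 above the other's. Origin: centre of underside, z up. This is the cup that stands in the tray, under the cover.
- cup_b: White porcelain stacking cup, sizes in mm: open top, 80 high, one of three alike. Tapered body, outer dia 41 at the foot, 58 at height 50; above, from 50 to 80, a straight collar, outer dia 68, inner 62. Nested, its collar rests on the other's rim, its origin 30 above the other's. Origin: centre of underside, z up. This one stands open on the bench.
- cup_c: White porcelain stacking cup, sizes in mm: open top, 80 high, one of three alike. Tapered body, outer dia 41 at the foot, 58 at height 50; above, from 50 to 80, a straight collar, outer dia 68, inner 62. Nested, its collar rests on the other's rim, its origin 30 above the other's. Origin: centre of underside, z up. This one stands open on the bench.
- cover: White porcelain cover: plug from 0 to 10 mm height, tapered from dia 44 at the foot to 57, disc dia 72 from 10 to 15, round central knob dia 22 from 15 to 42. Starts seated on the cup in the tray. Seated, the plug is inside the collar, the disc lies on the rim, its origin 70 above the cup's. It can stand on a flat surface on its plug. Origin: centre of plug's underside, z up through the knob.
- reagent_bottle: Amber glass bottle, 60 mm dia x 135 mm high, black cap; a bystander standing loose on the bench. Origin: centre of the underside.
- petri_dish: Closed whitish-clear Petri dish, 94 mm dia x 16 mm high; a bystander standing loose on the bench. Origin: centre of the underside.
- slide_box: Flat white and grey slide box, 72 x 87 x 34 mm; a bystander standing loose on the bench. Origin: centre of the underside.
- stain_jar: Small glass jar with a white lid, 54 mm dia x 62 mm high; a bystander standing loose on the bench. Origin: centre of the underside.
There are look-alikes about, which are no part of the job. Leave any red look-alike of the cover alone. What is shaped like the cup_b but red is not meant.

How it is judged (in metres and radians):
On the way, in this order (a step that is already met when the one before it is completed fails the run):
1. the cover is off the cup in the tray (horizontal distance between cover and cup_a above 0.06 m), for 0.1 s.
2. both other cups are nested, one in the other, in the cup in the tray (((horizontal distance between cup_b and cup_a below 0.006 m and z of cup_b in the frame of cup_a between 0.026 and 0.034 m and angle between each of cup_b, cup_c's own z axis and vertical below 0.08 rad and horizontal distance between cup_c and cup_b below 0.006 m and z of cup_c in the frame of cup_b between 0.026 and 0.034 m) or (horizontal distance between cup_c and cup_a below 0.006 m and z of cup_c in the frame of cup_a between 0.026 and 0.034 m and angle between each of cup_c, cup_b's own z axis and vertical below 0.08 rad and horizontal distance between cup_b and cup_c below 0.006 m and z of cup_b in the frame of cup_c between 0.026 and 0.034 m))), for 0.2 s.
At the end, for the whole second after the job is handed in: cup_a upright on the tray floor, centre within 63 mm of the tray's along each side; cups b and c seated one on the other in it, either order (steps 30 +- 4 mm, axes within 6 mm, tilt < 0.08 rad); cover seated knob up on the top cup (70 +- 4 mm, 6 mm, 0.08 rad); all at rest (x of cup_a in the frame of tray between -0.063 and 0.063 m and y of cup_a in the frame of tray between -0.063 and 0.063 m and z of cup_a in the frame of tray below 0.008 m and angle between cup_a's own z axis and vertical below 0.08 rad and linear speed of each of cup_a, cup_b, cup_c, cover below 0.02 m/s and ((horizontal distance between cup_b and cup_a below 0.006 m and z of cup_b in the frame of cup_a between 0.026 and 0.034 m and angle between each of cup_b, cup_c, cover's own z axis and vertical below 0.08 rad and horizontal distance between cup_c and cup_b below 0.006 m and z of cup_c in the frame of cup_b between 0.026 and 0.034 m and horizontal distance between cover and cup_c below 0.006 m and z of cover in the frame of cup_c between 0.066 and 0.074 m) or (horizontal distance between cup_c and cup_a below 0.006 m and z of cup_c in the frame of cup_a between 0.026 and 0.034 m and angle between each of cup_c, cup_b, cover's own z axis and vertical below 0.08 rad and horizontal distance between cup_b and cup_c below 0.006 m and z of cup_b in the frame of cup_c between 0.026 and 0.034 m and horizontal distance between cover and cup_b below 0.006 m and z of cover in the frame of cup_b between 0.066 and 0.074 m))); the robot touches nothing.
It fails at once if the bottle, Petri dish, slide box or jar is pushed more than 30 mm or tipped (distance of any of reagent_bottle, petri_dish, slide_box, stain_jar from where it was at the start of the episode above 0.03 m or angle between any of reagent_bottle, petri_dish, slide_box, stain_jar's own z axis and vertical above 0.5 rad).
It fails at once if a cup or the cover is tipped by more than 0.9 rad (angle between any of cup_a, cup_b, cup_c, cover's own z axis and vertical above 0.9 rad).
It fails at once if porcelain is dropped: a cup or the cover moves faster than 0.6 m/s (a fall of about 20 mm) while the fingers hold none of them (contact force between the fingers and cup_a below 0.05 N and contact force between the fingers and cup_b below 0.05 N and contact force between the fingers and cup_c below 0.05 N and contact force between the fingers and cover below 0.05 N and linear speed of any of cup_a, cup_b, cup_c, cover above 0.6 m/s).
It fails at once if porcelain is rammed: more than 60 N between two pieces (contact force between any of cup_a, cover and cup_b above 60 N or contact force between any of cup_a, cup_b, cover and cup_c above 60 N or contact force between cover and cup_a above 60 N).
It also fails if it takes over 72 s, if anything falls off the work surface, if the arm or the gripper's body presses on something with over 40 N, if the wrist force passes 120 N, or if a joint passes its speed limit or range.

## Working session

There is one attempt and no reset: what is moved stays moved. The work goes in short steps, Python scripts to look and compute and a tool call to move; the robot and the scene stay as the last step left them, time stands still between calls to the robot, and variables do not carry over. Pictures are saved under pics/ and viewed, at most 10 in all, crops included, and the job is handed in when it is done.

Besides the shell and the picture viewer there is one more tool, called as name(argument=value, ...) on one line, values as JSON. send_rows: Moves the arm, as the interface text tells. Its arguments: {"type":"object","properties":{"increments":{"type":"array"},"jaw":{"type":"number"}},"required":["increments"]}

```bash
mkdir -p pics
cat > h.py <<'E'
import numpy as np, cv2
from plant import ctrl
def snap(c,name=None):
    cal=ctrl.calibration(c); im=ctrl.snapshot(c)
    if name: cv2.imwrite(f'pics/{name}.png',im[:,:,::-1])
    return im,cal
def rot(a):
    a=np.array(a,float)
    if a.shape==(3,3): return a
    from scipy.spatial.transform import Rotation as R
    if a.size==4: raise ValueError(a)
    return R.from_euler('xyz',a,degrees=True).as_matrix()
def ray(cal,row,col):
    K=np.array(cal['mtx']); k=cal['k1']
    d=np.array([(col-K[0,2])/K[0,0],(row-K[1,2])/K[1,1]]); u=d.copy()
    for _ in range(20): u=d/(1+k*(u@u))
    v=rot(cal['attitude'])@np.array([u[0],-u[1],-1]); return np.array(cal['eye']),v/np.linalg.norm(v)
def proj(cal,p):
    q=rot(cal['attitude']).T@(np.array(p)-np.array(cal['eye'])); u=np.array([q[0],-q[1]])/-q[2]
    u=u*(1+cal['k1']*(u@u)); K=np.array(cal['mtx']); return np.array([K[1,1]*u[1]+K[1,2],K[0,0]*u[0]+K[0,2]])
def atz(cal,row,col,z):
    e,v=ray(cal,row,col); return e+v*(z-e[2])/v[2]
def tri(obs):
    A=np.zeros((3,3));b=np.zeros(3)
    for cal,r,c in obs:
        e,v=ray(cal,r,c); M=np.eye(3)-np.outer(v,v); A+=M;b+=M@e
    p=np.linalg.solve(A,b); return p,[np.linalg.norm(np.cross(p-ray(c,r,k)[0],ray(c,r,k)[1])) for c,r,k in obs]
E
python3 - <<'E'
from h import *
print(ctrl.get_obs(), ctrl.grasp_offset)
ims=[]
for c in ('scene','top','wrist'):
    im,cal=snap(c,c); print(c,cal)
    if c!='wrist':
        ims.append(im)
        for t in ('cup_a','cover','tray','reagent_bottle','petri_dish','slide_box','stain_jar'):
            print(t,[(np.round(d['pixel']),round(d['conf'],2)) for d in ctrl.spot_point(t,c)],[(np.round(d['bbox']).tolist(),round(d['conf'],2)) for d in ctrl.trace(t,c)])
cv2.imwrite('pics/two.png',np.hstack([cv2.resize(i,(400,300)) for i in ims])[:,:,::-1])
E
```

```text
{'clock': 0.0, 'joint_pos': array([ 8.23374354e+01,  2.05895940e+01,  6.33929863e-01, -2.04166865e-02,
       -7.01381802e+01, -1.65060200e+01]), 'qvel': array([-0.08184468, -0.0993188 ,  0.08066009, -0.06872538, -0.06880857,
        0.02700206]), 'tau': array([ 1.62910026e-03, -5.82714415e+01,  2.93058836e+01,  6.99696198e+00,
        6.97512121e-03, -1.62443766e-04]), 'tool_pos': array([0.27619017, 0.61535518, 0.22564375]), 'orientation': array([ 1.79904569e+02, -8.26305206e-03, -2.41755301e+01]), 'force': array([-0.16521608,  0.27817017, -0.27541859]), 'moment': array([0.03942762, 0.03233551, 0.00884683]), 'gripper_force': 0.0, 'opening': 0.0873018943527543} 0.0188
scene {'mtx': array([[491.37992029,   0.        , 243.32714724],
       [  0.        , 491.37992029, 189.6347512 ],
       [  0.        ,   0.        ,   1.        ]]), 'k1': -0.13658930574242706, 'eye': array([1.07615616, 0.74700542, 0.89334648]), 'attitude': array([ 46.64809861,   1.21974762, 144.18998986])}
cup_a [(array([298., 385.]), 0.83), (array([260., 355.]), 0.77), (array([136., 216.]), 0.75), (array([203., 244
[... 1503 characters left out ...]
., 270.]), 0.56)] [([240.0, 177.0, 304.0, 240.0], 0.74)]
reagent_bottle [(array([147., 316.]), 0.58)] [([305.0, 129.0, 326.0, 155.0], 0.78)]
petri_dish [(array([140., 231.]), 0.83)] [([382.0, 162.0, 405.0, 180.0], 0.38)]
slide_box [(array([178., 165.]), 0.76)] [([142.0, 160.0, 177.0, 189.0], 0.95)]
stain_jar [(array([176., 388.]), 0.57)] [([377.0, 161.0, 404.0, 181.0], 0.91)]
wrist {'mtx': array([[292.07956209,   0.        , 254.36794173],
       [  0.        , 292.07956209, 193.29152519],
       [  0.        ,   0.        ,   1.        ]]), 'k1': 0.0023533298728743587, 'eye': array([0.33629865, 0.58924384, 0.38479968]), 'attitude': array([-1.41718576e+01,  4.12001057e-02, -1.14201472e+02])}
```

View pics/scene.png

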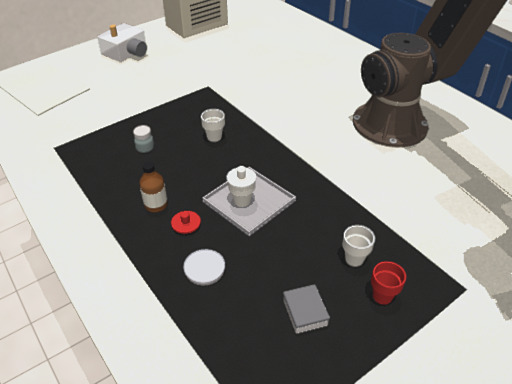

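View pics/top.png

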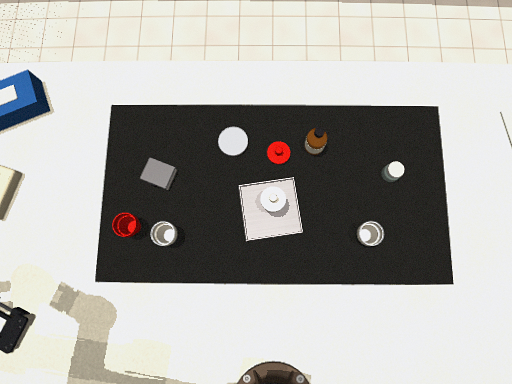

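The scene and top pictures agree on these candidates:

| Thing | Scene px (row, col) | Top px (row, col) |
|---|---|---|
| White cover on cup_a, in the tray | (180,241) | (199,272) |
| Red cover (not meant) | (222,186) | (152,279) |
| White cup 1 | (245,358) | (234,164) |
| White cup 2 | (126,213) | (234,371) |
| Red cup (not meant) | (283,387) | (225,125) |

I choose the white ones. Next I measure positions by fitting silhouettes in both views.

```bash
cat >> h.py <<'E'
from scipy.optimize import least_squares
CUP=[(0,20.5),(50,29),(50,34),(80,34)]
COV=[(0,22),(10,28.5),(10,36),(15,36),(15,11),(42,11)]
def bb(cal,p,prof):
    t=np.linspace(0,2*np.pi,48); P=[]
    for h,r in prof:
        for a in t: P.append(proj(cal,np.array(p)+[r*np.cos(a)/1e3,r*np.sin(a)/1e3,h/1e3]))
    P=np.array(P); return np.array([P[:,1].min(),P[:,0].min(),P[:,1].max(),P[:,0].max()])
def mbox(d):
    ys,xs=np.nonzero(d['mask']); 
    return np.array([xs.min(),ys.min(),xs.max()+1,ys.max()+1])-.5
def fit(views,prof,p0):
    f=lambda p:np.concatenate([(bb(c,p,prof)-b) for c,b in views])
    s=least_squares(f,p0,loss='soft_l1'); return s.x,f(s.x)
E
python3 - <<'E'
from h import *
import pickle
S={}
for c in ('scene','top'):
    im,cal=snap(c)
    for t in ('cup_a','cover'):
        S[c,t]=(cal,im,ctrl.trace(t,c))
        for d in S[c,t][2]:
            m=d['mask']; rgb=im[m].mean(0); print(c,t,mbox(d),round(d['conf'],2),m.sum(),rgb.round())
pickle.dump(S,open('s.pkl','wb'))
cs,ct=S['scene','cup_a'][0],S['top','cup_a'][0]
for n,a,b in (('cup1',(245,358),(234,164)),('cup2',(126,213),(234,371)),('cov',(180,241),(199,272))):
    print(n,tri([(cs,*a),(ct,*b)]))
for n,b in (('redcover',(152,279)),('redcup',(225,125)),('bottle',(147,316)),('petri',(140,231)),('slide',(178,165)),('jar',(176,388)),('tray',(210,270))): print(n,atz(ct,*b,0.0).round(3))
E
```

```text
scene cup_a [228.5 184.5 254.5 206.5] 0.83 355 [147. 143. 135.]
scene cup_a [200.5 108.5 224.5 140.5] 0.64 590 [162. 158. 150.]
scene cup_a [341.5 224.5 373.5 265.5] 0.56 994 [167. 163. 156.]
scene cover [226.5 165.5 255.5 187.5] 0.95 488 [218. 218. 215.]
scene cover [170.5 210.5 200.5 233.5] 0.71 537 [192.  52.  50.]
top cup_a [150.5 221.5 175.5 245.5] 0.78 476 [174. 171. 164.]
top cup_a [357.5 220.5 382.5 246.5] 0.77 501 [180. 177. 170.]
top cup_a [111.5 212.5 140.5 236.5] 0.61 556 [140.  17.  13.]
top cover [266.5 140.5 289.5 164.5] 0.72 437 [222.  28.  19.]
top cover [260.5 185.5 285.5 211.5] 0.62 501 [234. 234. 235.]
cup1 (array([0.46802822, 0.31419881, 0.0504414 ]), [np.float64(0.0012624625122546699), np.float64(0.0012624625122547972)])
cup2 (array([ 0.47076393, -0.28155747,  0.03431996]), [np.float64(0.002529003427846608), np.float64(0.00252900342784672)])
cov (array([0.56774928, 0.00479473, 0.07707869]), [np.float64(0.001177116835394409), np.float64(0.001177116835394504)])
redcover [ 0.729 -0.016  0.   ]
redcup [0.497 0.451 0.   ]
bottle [ 0.746 -0.133  0.   ]
petri [0.767 0.135 0.   ]
slide [0.643 0.337 0.   ]
jar [ 0.654 -0.354  0.   ]
tray [0.546 0.011 0.   ]
```

Run:
```python
from h import *
import pickle
S=pickle.load(open('s.pkl','rb'))
def v(c,t,i): return (S[c,t][0],mbox(S[c,t][2][i]))
for n,a,b,pr,p0 in (('cup1',v('scene','cup_a',2),v('top','cup_a',0),CUP,[.468,.314,0]),('cup2',v('scene','cup_a',1),v('top','cup_a',1),CUP,[.47,-.28,0]),('cover',v('scene','cover',0),v('top','cover',1),COV,[.56,.005,.07])):
    x,r=fit([a,b],pr,p0); print(n,x.round(4),r.round(1))
```

```text
cup1 [ 0.469   0.3107 -0.0008] [ 0.4 -0.1  1.   0.1  0.2 -1.   1.9 -0.2]
cup2 [ 0.4722 -0.2725 -0.0005] [ 0.3 -0.3  0.2  0.5 -0.6  0.3  1.3 -0.8]
cover [0.5672 0.0027 0.0724] [-0.  -0.3  0.2  0.4 -0.2  0.2  0.4 -0.3]
```

send_rows(increments=[[[0.1, -0.3, 0.1, 0.12], [0.25, -0.6, 0.2, 0.24], [0.4, -0.9, 0.2, 0.28], [0.5, -1.0, 0.2, 0.28], [0.6, -1.0, 0.2, 0.28]]], jaw=1)

```text
clock: 2.48
tool_pos: [0.3974, 0.4138, 0.2679]
orientation: [-179.9, -0.0, -0.2]
force: [0.0, 0.6, 0.7]
opening: 0.0874
gripper_force: 0.0
```

send_rows(increments=[[[0.08, -0.17, 0, 0], [0.2, -0.34, 0, 0], [0.25, -0.5, 0, 0], [0.25, -0.5, 0, 0], [0.25, -0.5, 0, 0]]])

```text
clock: 3.1
tool_pos: [0.4466, 0.3164, 0.2665]
orientation: [-180.0, -0.0, -0.1]
force: [1.0, -0.2, 0.4]
opening: 0.0879
gripper_force: 0.0
```

```bash
cat >> h.py <<'E'
def wlook(t,prof,p0,z=None,name=None):
    import pickle
    im,cal=snap('wrist',name); ds=ctrl.trace(t,'wrist'); out=[]
    for d in ds:
        b=mbox(d); rgb=im[d['mask']].mean(0)
        f=lambda q:bb(cal,[q[0],q[1],z],prof)-b
        s=least_squares(f,p0[:2],loss='soft_l1'); print(t,round(d['conf'],2),b,rgb.round(),s.x.round(4),f(s.x).round(1))
    return im,cal,ds
E
python3 - <<'E'
from h import *
print(ctrl.get_obs()['tool_pos'],ctrl.get_obs()['orientation'])
wlook('cup_b',CUP,[.469,.311],0,'w1')
E
```

```text
[0.44659891 0.31642169 0.26648622] [-1.79990588e+02 -3.19041838e-03 -1.14486739e-01]
cup_b 0.72 [230.5 125.5 287.5 184.5] [170. 169. 162.] [0.4707 0.3114] [-0.3  0.4  0.3 -0.4]
cup_b 0.71 [133.5 104.5 197.5 164.5] [140.  24.  22.] [0.495  0.4226] [ 0.1  0.1 -0.1 -0.1]
cup_b 0.64 [470.5  42.5 511.5  99.5] [98. 95. 89.] [0.559  0.0667] [-48.6  -1.2   1.3   8.8]
```

View pics/w1.png

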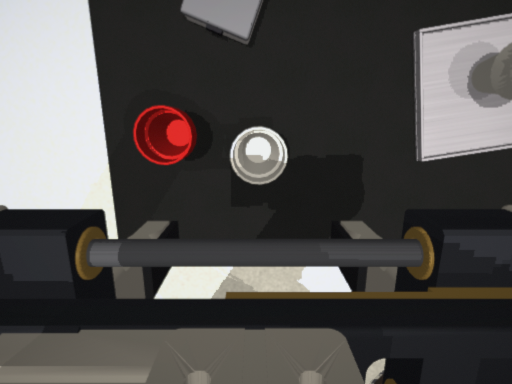

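The white cup is at (155,258), with the red one beside it at (134,164). This close crop confirms the choice, and cup1 lies at about (0.470, 0.311). Now to the cover.

send_rows(increments=[[[0.1, -0.25, 0, 0], [0.2, -0.5, 0, 0], [0.3, -0.8, 0, 0], [0.4, -1.0, 0, 0]]])

```text
clock: 3.7
tool_pos: [0.5267, 0.1147, 0.2668]
orientation: [-180.0, -0.0, -0.0]
force: [1.0, 1.0, 0.7]
opening: 0.0879
gripper_force: 0.0
```

send_rows(increments=[[[0.05, -0.3, 0, 0], [0.1, -0.55, 0, 0], [0.1, -0.55, 0, 0], [0.1, -0.55, 0, 0]]])

```text
clock: 4.2
tool_pos: [0.5465, 0.0064, 0.2664]
orientation: [-180.0, 0.0, -0.1]
force: [-0.2, 1.0, 0.7]
opening: 0.0876
gripper_force: 0.0
```

Run:
```python
from h import *
print(ctrl.get_obs()['tool_pos'],ctrl.get_obs()['joint_pos'].round(1))
wlook('cover',COV,[.567,.003],0.074,'w2')
wlook('cup_a',[(0,20.5),(50,29),(50,34),(80,34)],[.567,.003],0.004)
```

```text
[0.54653176 0.00640327 0.26636582] [ 21.2   7.  -12.   -0.  -70.9  68.7]
cover 0.97 [225.5 127.5 287.5 189.5] [239. 237. 232.] [0.5677 0.0044] [-0.2 -0.2  0.2  0.3]
cover 0.71 [241.5  -0.5 298.5  57.5] [244.  60.  56.] [ 0.6955 -0.0093] [-6.5 -1.5  5.5 17.3]
cup_a 0.87 [426.5 199.5 477.5 208.5] [139. 135. 127.] [ 0.4793 -0.2362] [-23.9  -2.4   1.4  46.4]
cup_a 0.54 [ 13.5 202.5  62.5 209.5] [129. 125. 117.] [0.4782 0.2738] [-1.4 -4.4 29.1 46.4]
```

View pics/w2.png

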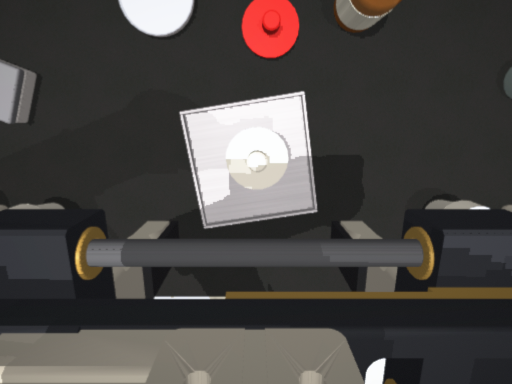

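The white cover with its knob is at (159,257) in the tray, and the red one at (25,271) stays out of it. The cover centre is (0.5677, 0.0044), and the fitted height of 0.072 agrees with the expected 0.074. I go down to its knob.

send_rows(increments=[[[0.108, -0.01, -0.2, 0], [0.108, -0.01, -0.45, 0], [0.108, -0.01, -0.65, 0], [0.108, -0.01, -0.78, 0], [0.108, -0.01, -0.83, 0], [0.108, -0.01, -0.865, 0], [0.108, -0.01, -0.865, 0], [0.108, -0.01, -0.865, 0]]])

```text
clock: 5.4
tool_pos: [0.5685, 0.004, 0.0946]
orientation: [-180.0, -0.1, -0.1]
force: [0.1, 0.5, -0.5]
opening: 0.088
gripper_force: 0.0
```

send_rows(increments=[[[0, 0, 0, 0], [0, 0, 0, 0], [0, 0, 0, 0], [0, 0, 0, 0], [0, 0, 0, 0], [0, 0, 0, 0]]], jaw=0)

```text
clock: 6.15
tool_pos: [0.5679, 0.0038, 0.0935]
orientation: [180.0, 0.0, -0.1]
force: [0.1, -0.3, -0.6]
opening: 0.0333
gripper_force: 0.0
```

send_rows(increments=[[[0, 0, 0, 0], [0, 0, 0, 0], [0, 0, 0, 0]]])

```text
clock: 6.52
tool_pos: [0.5679, 0.0038, 0.0935]
orientation: [-180.0, 0.0, -0.1]
force: [-0.7, 0.3, 0.4]
opening: 0.0207
gripper_force: 30.0
```

send_rows(increments=[[[0, 0, 0.1, 0], [0, 0, 0.3, 0], [0.02, 0.2, 0.3, 0], [0.04, 0.45, 0.3, 0], [0.06, 0.7, 0.3, 0], [0.06, 0.9, 0.3, 0], [0.06, 0.955, 0.15, 0], [0.06, 0.955, -0.05, 0], [0.06, 0.955, -0.2, 0], [0.06, 0.955, -0.3, 0], [0.06, 0.955, -0.34, 0], [0.06, 0.955, -0.36, 0]]])

```text
clock: 8.02
tool_pos: [0.5801, 0.1949, 0.0215]
orientation: [180.0, 0.0, -0.1]
force: [0.1, -0.2, -0.1]
opening: 0.0211
gripper_force: 30.0
```

send_rows(increments=[[[0, 0, -0.004, 0], [0, 0, -0.007, 0], [0, 0, -0.007, 0]]])

```text
clock: 8.4
tool_pos: [0.5802, 0.195, 0.0207]
orientation: [-180.0, -0.0, -0.1]
force: [0.9, 0.2, -0.6]
opening: 0.0208
gripper_force: 30.0
```

send_rows(increments=[[[0, 0, 0, 0], [0, 0, 0, 0], [0, 0, 0.02, 0], [0, 0, 0.1, 0], [0, 0, 0.3, 0], [0, 0, 0.5, 0], [0, 0, 0.7, 0], [0, 0, 0.8, 0]]], jaw=1)

```text
clock: 9.4
tool_pos: [0.5809, 0.1953, 0.1844]
orientation: [-179.9, -0.2, -0.1]
force: [0.2, 0.3, -1.6]
opening: 0.0873
gripper_force: 0.0
```

Run:
```python
from h import *
print(ctrl.get_obs()['tool_pos'],ctrl.get_obs()['joint_pos'].round(1))
im,cal=snap('top','t2'); 
for t,pr,z in (('cover',COV,0),('cup_a',CUP,0),('cup_a',CUP,0.004)):
  for d in ctrl.trace(t,'top'):
    b=mbox(d); f=lambda q:bb(cal,[q[0],q[1],z],pr)-b
    s=least_squares(f,[.5,.0],loss='soft_l1'); print(t,z,round(d['conf'],2),im[d['mask']].mean(0).round(),s.x.round(4),f(s.x).round(1))
cv2.imwrite('pics/t2c.png',cv2.resize(im[100:300,100:420],(800,500))[:,:,::-1])
```

```text
[0.58094614 0.19525759 0.1844042 ] [ 36.8  16.3 -11.2   0.  -62.3  53.1]
cover 0 0.89 [186. 178. 160.] [0.569  0.1948] [-0.5 -3.9  0.5  2.9]
cover 0 0.68 [230.  28.  19.] [ 0.7253 -0.0145] [-0.7  0.1  0.7 -0.1]
cup_a 0 0.82 [165. 161. 153.] [0.4672 0.312 ] [-0.4  0.6  0.4 -0.6]
cup_a 0 0.74 [173. 170. 164.] [ 0.4701 -0.2712] [-0.9  1.   0.9 -1.1]
cup_a 0 0.59 [189. 186. 180.] [0.5671 0.0042] [-0.  -0.5  0.   0.5]
cup_a 0 0.59 [128.  15.  12.] [0.4931 0.4222] [-0.3  0.1  0.3 -0.1]
cup_a 0.004 0.82 [165. 161. 153.] [0.467  0.3108] [-0.4  0.5  0.4 -0.6]
cup_a 0.004 0.74 [173. 170. 164.] [ 0.4698 -0.2701] [-1.  1.  1. -1.]
cup_a 0.004 0.59 [189. 186. 180.] [0.5664 0.0042] [-0.1 -0.6  0.1  0.6]
cup_a 0.004 0.59 [128.  15.  12.] [0.4927 0.4206] [-0.4  0.1  0.4 -0.1]
```

View pics/t2c.png

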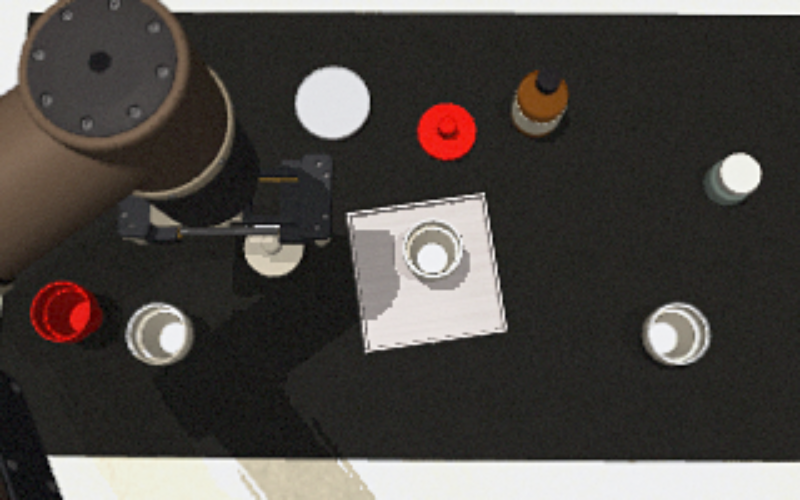

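The cover stands on its plug at crop (255,272), and cup_a is open in the tray and unmoved at about (0.567, 0.004). The other pieces have not moved. Now cup1, with the fingers turned away from the red cup.

send_rows(increments=[[[-0.15, 0.16, 0, 0.1], [-0.3, 0.32, 0, 0.2], [-0.45, 0.48, 0, 0.3], [-0.548, 0.581, 0, 0.35], [-0.548, 0.581, 0, 0.35], [-0.548, 0.581, -0.2, 0.35], [-0.548, 0.581, -0.4, 0.35], [-0.548, 0.581, -0.55, 0.35], [-0.548, 0.581, -0.61, 0.35], [-0.548, 0.581, -0.633, 0.35], [-0.548, 0.581, -0.633, 0.35]]])

```text
clock: 10.98
tool_pos: [0.4708, 0.3112, 0.0541]
orientation: [-180.0, -0.0, 30.0]
force: [1.9, -0.3, 0.7]
opening: 0.0874
gripper_force: 0.0
```

send_rows(increments=[[[0, 0, 0, 0], [0, 0, 0, 0], [0, 0, 0, 0], [0, 0, 0, 0], [0, 0, 0, 0]]], jaw=0)

```text
clock: 11.6
tool_pos: [0.4707, 0.3114, 0.0542]
orientation: [-180.0, -0.1, 30.0]
force: [-1.3, 0.3, 5.3]
opening: 0.0675
gripper_force: 30.0
```

send_rows(increments=[[[0, 0, 0.08, 0], [0, 0, 0.25, 0], [0, 0, 0.45, 0], [0, 0, 0.58, 0], [0.05, -0.18, 0.58, 0], [0.12, -0.38, 0.58, 0], [0.19, -0.58, 0.58, 0], [0.26, -0.8, 0.58, 0], [0.33, -1.0, 0.58, 0]]])

```text
clock: 12.72
tool_pos: [0.5364, 0.1095, 0.1704]
orientation: [-180.0, -0.0, 30.0]
force: [0.2, 0.4, -1.1]
opening: 0.0673
gripper_force: 30.0
```

send_rows(increments=[[[0.05, -0.2, 0, 0], [0.11, -0.4, 0, 0], [0.156, -0.535, 0, 0], [0.156, -0.535, 0, 0], [0.156, -0.535, 0, 0]]])

```text
clock: 13.35
tool_pos: [0.5673, 0.0041, 0.1699]
orientation: [-180.0, -0.0, 29.9]
force: [0.0, 0.6, -0.4]
opening: 0.0673
gripper_force: 30.0
```

Run:
```python
from h import *
print(ctrl.get_obs()['tool_pos'],ctrl.get_obs()['gripper_force'])
im,cal=snap('scene','s3')
for d in ctrl.trace('cup_a','scene'): print(mbox(d),round(d['conf'],2))
for p in ([.5677,.0043,.004],[.5677,.0043,.116]): print(bb(cal,p,CUP).round(1))
cv2.imwrite('pics/s3c.png',cv2.resize(im[90:240,150:350],(800,600),interpolation=cv2.INTER_CUBIC)[:,:,::-1])
```

```text
[0.56732133 0.00412761 0.169901  ] 29.996938607655466
[370.5 260.5 404.5 303.5] 0.65
[225.5 133.5 252.5 173.5] 0.63
[205.5 129.5 218.5 140.5] 0.5
[227.5 168.8 255.2 206.6]
[225.5 133.  254.9 173.7]
```

View pics/s3c.png

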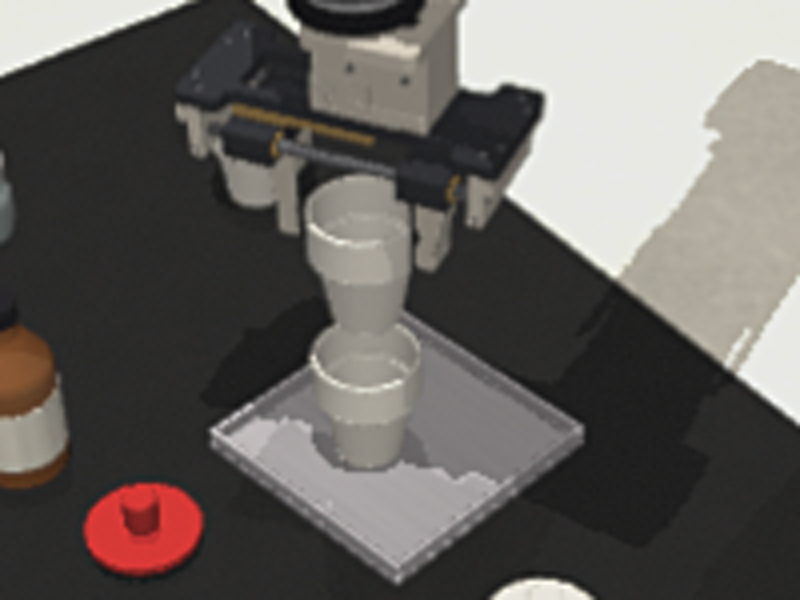

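The held cup stands straight above cup_a, and both fit the predicted outlines to within about 1 px. I lower it.

send_rows(increments=[[[0, 0, -0.06, 0], [0, 0, -0.14, 0], [0, 0, -0.2, 0], [0, 0, -0.25, 0], [0, 0, -0.29, 0], [0, 0, -0.33, 0], [0, 0, -0.36, 0], [0, 0, -0.38, 0], [0, 0, -0.395, 0], [0, 0, -0.4, 0], [0, 0, -0.4, 0]]])

```text
clock: 14.82
tool_pos: [0.5676, 0.004, 0.0897]
orientation: [180.0, -0.0, 30.0]
force: [-0.6, -0.2, -0.3]
opening: 0.0678
gripper_force: 30.0
```

send_rows(increments=[[[0, 0, -0.004, 0], [0, 0, -0.008, 0], [0, 0, -0.008, 0]]])

```text
clock: 15.2
tool_pos: [0.5678, 0.004, 0.0882]
orientation: [180.0, -0.0, 30.0]
force: [-0.0, -0.3, 1.8]
opening: 0.0678
gripper_force: 30.0
```

send_rows(increments=[[[0, 0, 0, 0], [0, 0, 0, 0], [0, 0, 0, 0], [0, 0, 0.03, 0], [0, 0, 0.12, 0], [0, 0, 0.3, 0], [0, 0, 0.5, 0], [-0.1, -0.25, 0.6, -0.1], [-0.2, -0.5, 0.7, -0.2], [-0.3, -0.75, 0.8, -0.3], [-0.4, -1.0, 0.9, -0.35]]], jaw=1)

```text
clock: 16.58
tool_pos: [0.4867, -0.1974, 0.2694]
orientation: [180.0, -0.1, -0.3]
force: [0.9, -0.7, 0.1]
opening: 0.088
gripper_force: 0.0
```

send_rows(increments=[[[-0.1, -0.2, 0, 0], [-0.19, -0.37, 0, 0], [-0.19, -0.37, 0, 0], [-0.19, -0.37, 0, 0]]])

```text
clock: 17.08
tool_pos: [0.4496, -0.27, 0.2683]
orientation: [180.0, -0.0, -0.1]
force: [0.9, 0.8, -0.8]
opening: 0.0874
gripper_force: 0.0
```

Run:
```python
from h import *
o=ctrl.get_obs();print(o['tool_pos'],o['orientation'],o['joint_pos'].round(1))
wlook('cup_c',CUP,[.471,-.271],0,'w4')
S=[]
for c in ('scene','top'):
    im,cal=snap(c,c+'4')
    for d in ctrl.trace('cup_a',c): print(c,mbox(d),round(d['conf'],2),im[d['mask']].mean(0).round())
    for p in ([.5677,.0043,.004],[.5677,.0043,.034]): print('pred',bb(cal,p,CUP).round(1))
    S.append(im)
a=cv2.resize(S[0][130:230,180:313],(399,300),interpolation=cv2.INTER_CUBIC);b=cv2.resize(S[1][150:250,200:333],(399,300),interpolation=cv2.INTER_CUBIC)
cv2.imwrite('pics/c4.png',np.hstack([a,b])[:,:,::-1])
```

```text
[ 0.44955101 -0.26998639  0.26827278] [ 1.79999525e+02 -2.86674529e-02 -1.45485968e-01] [ -9.5   4.8 -14.4  -0.  -70.8  99.4]
cup_c 0.93 [ 13.5  39.5  67.5 103.5] [99. 97. 91.] [ 0.5667 -0.0366] [-1.3 -1.  32.   2.1]
cup_c 0.88 [226.5 125.5 283.5 182.5] [166. 164. 156.] [ 0.4748 -0.2703] [-0.2 -0.5  0.2  0.5]
cup_c 0.87 [ -0.5  35.5  33.5 103.5] [111. 109. 104.] [ 0.5694 -0.0218] [-1.3  0.2 55.  -0.2]
scene [227.5 159.5 255.5 186.5] 0.98 [174. 169. 160.]
scene [200.5 108.5 224.5 140.5] 0.69 [152. 148. 139.]
scene [371.5 260.5 405.5 303.5] 0.69 [136.  38.  37.]
scene [227.5 182.5 254.5 206.5] 0.67 [151. 147. 138.]
pred [227.5 168.8 255.2 206.6]
pred [227.  159.7 255.1 198.2]
top [261.5 185.5 284.5 211.5] 0.93 [184. 181. 172.]
top [112.5 213.5 140.5 236.5] 0.56 [138.  16.  12.]
pred [260.4 186.5 284.5 211.7]
pred [260.2 184.3 285.  210.2]
```

View pics/c4.png

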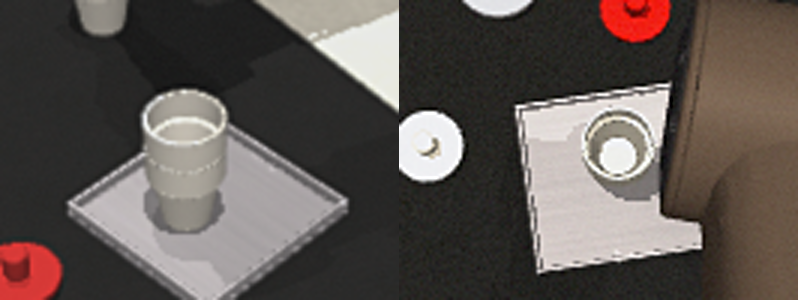

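cup1 is seated in cup_a: the rim row is 159.5 against 159.7 predicted, with an even seam at crop row 165. cup2 is at about (0.474, -0.271). I grasp it.

send_rows(increments=[[[0.06, 0, -0.15, 0], [0.12, -0.006, -0.4, 0], [0.12, -0.006, -0.65, 0], [0.12, -0.006, -0.85, 0], [0.12, -0.006, -0.95, 0], [0.12, -0.006, -1.0, 0]]])

```text
clock: 18.12
tool_pos: [0.4732, -0.2707, 0.0667]
orientation: [-180.0, 0.1, -0.1]
force: [0.4, 0.3, 0.1]
opening: 0.0878
gripper_force: 0.0
```

send_rows(increments=[[[0, 0, -0.04, 0], [0, 0, -0.072, 0], [0, 0, -0.072, 0], [0, 0, -0.072, 0]]])

```text
clock: 18.62
tool_pos: [0.4739, -0.2713, 0.0541]
orientation: [180.0, -0.1, -0.1]
force: [-0.1, 1.0, 0.3]
opening: 0.0876
gripper_force: 0.0
```

send_rows(increments=[[[0, 0, 0, 0], [0, 0, 0, 0], [0, 0, 0, 0], [0, 0, 0, 0], [0, 0, 0, 0]]], jaw=0)

```text
clock: 19.25
tool_pos: [0.4737, -0.2712, 0.0537]
orientation: [180.0, -0.0, -0.1]
force: [-0.8, 0.1, 2.0]
opening: 0.0672
gripper_force: 30.0
```

send_rows(increments=[[[0, 0, 0.08, 0], [0, 0, 0.25, 0], [0, 0, 0.45, 0], [0, 0, 0.65, 0], [0, 0, 0.75, 0], [0.05, 0.18, 0.75, 0], [0.11, 0.38, 0.75, 0], [0.17, 0.58, 0.75, 0], [0.23, 0.8, 0.75, 0], [0.3, 1.0, 0.75, 0]]])

```text
clock: 20.5
tool_pos: [0.5336, -0.0697, 0.2047]
orientation: [-180.0, -0.0, -0.1]
force: [0.9, 0.3, -1.4]
opening: 0.0672
gripper_force: 30.0
```

send_rows(increments=[[[0.07, 0.17, 0, 0], [0.14, 0.31, 0, 0], [0.17, 0.376, 0, 0], [0.17, 0.376, 0, 0], [0.17, 0.376, 0, 0]]])

```text
clock: 21.12
tool_pos: [0.5671, 0.0034, 0.2038]
orientation: [180.0, 0.0, -0.1]
force: [0.6, 0.2, -1.3]
opening: 0.0674
gripper_force: 30.0
```

Run:
```python
from h import *
print(ctrl.get_obs()['tool_pos'],ctrl.get_obs()['gripper_force'])
im,cal=snap('scene','s5')
for d in ctrl.trace('cup_a','scene'): print(mbox(d),round(d['conf'],2))
for p in ([.5677,.0043,.034],[.5677,.0043,.150]): print(bb(cal,p,CUP).round(1))
cv2.imwrite('pics/s5c.png',cv2.resize(im[90:240,150:350],(800,600),interpolation=cv2.INTER_CUBIC)[:,:,::-1])
```

```text
[0.56710094 0.00337438 0.20377659] 29.989479216746986
[227.5 182.5 254.5 207.5] 0.84
[224.5 122.5 249.5 161.5] 0.8
[370.5 260.5 405.5 303.5] 0.68
[226.5 160.5 256.5 186.5] 0.66
[227.  159.7 255.1 198.2]
[224.8 121.2 254.8 162.8]
```

View pics/s5c.png

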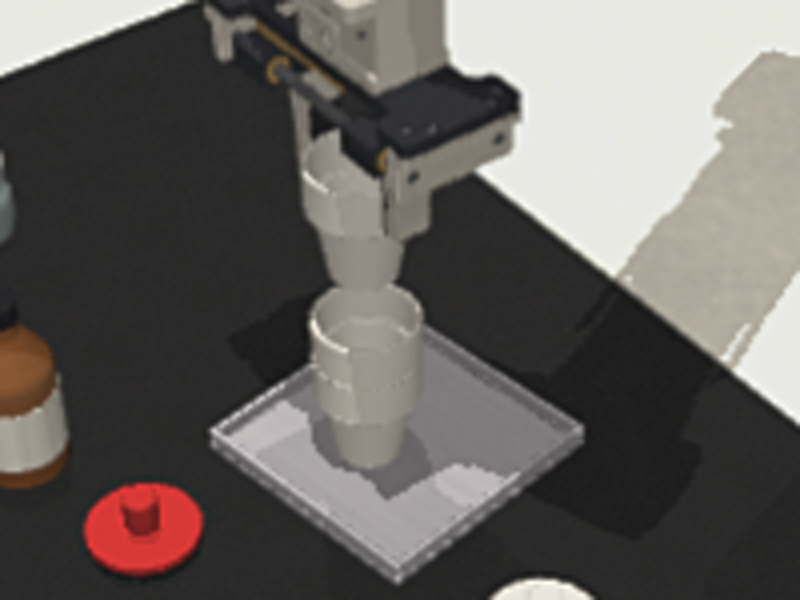

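The held cup is centred over the stack to within about 1 px, with its foot at crop (285,363). I lower it.

send_rows(increments=[[[0, 0, -0.06, 0], [0, 0, -0.14, 0], [0, 0, -0.2, 0], [0, 0, -0.26, 0], [0, 0, -0.31, 0], [0, 0, -0.35, 0], [0, 0, -0.38, 0], [0, 0, -0.4, 0], [0, 0, -0.415, 0], [0, 0, -0.42, 0], [0, 0, -0.42, 0]]])

```text
clock: 22.6
tool_pos: [0.5677, 0.004, 0.1197]
orientation: [-180.0, -0.0, -0.1]
force: [0.1, -0.2, -0.3]
opening: 0.0671
gripper_force: 30.0
```

send_rows(increments=[[[0, 0, -0.004, 0], [0, 0, -0.008, 0], [0, 0, -0.008, 0]]])

```text
clock: 22.98
tool_pos: [0.5675, 0.004, 0.1179]
orientation: [180.0, 0.0, -0.1]
force: [-0.4, -0.0, -0.8]
opening: 0.0667
gripper_force: 30.0
```

send_rows(increments=[[[0, 0, 0, 0], [0, 0, 0, 0], [0, 0, 0, 0], [0, 0, 0.03, 0], [0, 0, 0.12, 0], [0, 0, 0.3, 0], [0, 0, 0.5, 0], [0, 0.2, 0.65, 0], [-0.02, 0.45, 0.743, 0], [-0.05, 0.7, 0.743, 0], [-0.05, 0.9, 0.743, 0], [-0.05, 0.954, 0.743, 0]]], jaw=1)

```text
clock: 24.48
tool_pos: [0.5573, 0.1969, 0.2669]
orientation: [-180.0, -0.0, 0.0]
force: [0.5, -0.4, -0.5]
opening: 0.0876
gripper_force: 0.0
```

send_rows(increments=[[[0, 0, 0, 0], [0, 0, 0, 0]]])

```text
clock: 24.72
tool_pos: [0.5576, 0.1938, 0.2667]
orientation: [180.0, 0.0, -0.1]
force: [0.2, 0.5, 0.4]
opening: 0.0877
gripper_force: 0.0
```

Run:
```python
from h import *
o=ctrl.get_obs();print(o['tool_pos'],o['orientation'])
wlook('cover',COV,[.58,.195],0,'w6')
for c in ('scene','top'):
    im,cal=snap(c,c+'6')
    for t in ('cup_a','cover'):
        for d in ctrl.trace(t,c): print(c,t,mbox(d),round(d['conf'],2),im[d['mask']].mean(0).round())
    for p in ([.5677,.0043,.004],[.5677,.0043,.034],[.5677,.0043,.064]): print('pred',bb(cal,p,CUP).round(1))
    print('cov',bb(cal,[.58,.195,0],COV).round(1))
    if c=='scene': cv2.imwrite('pics/c6.png',cv2.resize(im[120:270,170:370],(800,600),interpolation=cv2.INTER_CUBIC)[:,:,::-1])
```

```text
[0.55757785 0.19382298 0.26668153] [ 1.79990137e+02  3.09205348e-03 -1.47367418e-01]
cover 0.63 [227.5 124.5 280.5 176.5] [232. 230. 226.] [0.5806 0.1948] [ 0.8  0.1 -0.8 -0.1]
cover 0.63 [387.5   3.5 445.5  66.5] [228.  40.  37.] [ 0.7263 -0.0134] [-0.4 -0.   0.4  0.1]
scene cup_a [228.5 183.5 254.5 206.5] 0.97 [151. 146. 137.]
scene cup_a [225.5 150.5 254.5 177.5] 0.79 [173. 169. 161.]
scene cup_a [370.5 260.5 405.5 303.5] 0.67 [131.  37.  36.]
scene cup_a [227.5 172.5 255.5 186.5] 0.48 [159. 154. 145.]
scene cover [169.5 210.5 200.5 233.5] 0.89 [190.  51.  49.]
scene cover [270.5 234.5 301.5 259.5] 0.88 [199. 195. 187.]
pred [227.5 168.8 255.2 206.6]
pred [227.  159.7 255.1 198.2]
pred [226.4 150.2 255.  189.5]
cov [270.  234.3 301.1 259.4]
top cup_a [112.5 212.5 140.5 236.5] 0.7 [129.  15.  12.]
top cup_a [260.5 182.5 286.5 209.5] 0.69 [188. 185. 179.]
top cover [266.5 141.5 289.5 163.5] 0.61 [228.  28.  19.]
top cover [197.5 197.5 218.5 210.5] 0.47 [181. 174. 158.]
pred [260.4 186.5 284.5 211.7]
pred [260.2 184.3 285.  210.2]
pred [260.  182.  285.6 208.8]
cov [197.1 186.  221.1 209.7]
```

View pics/c6.png

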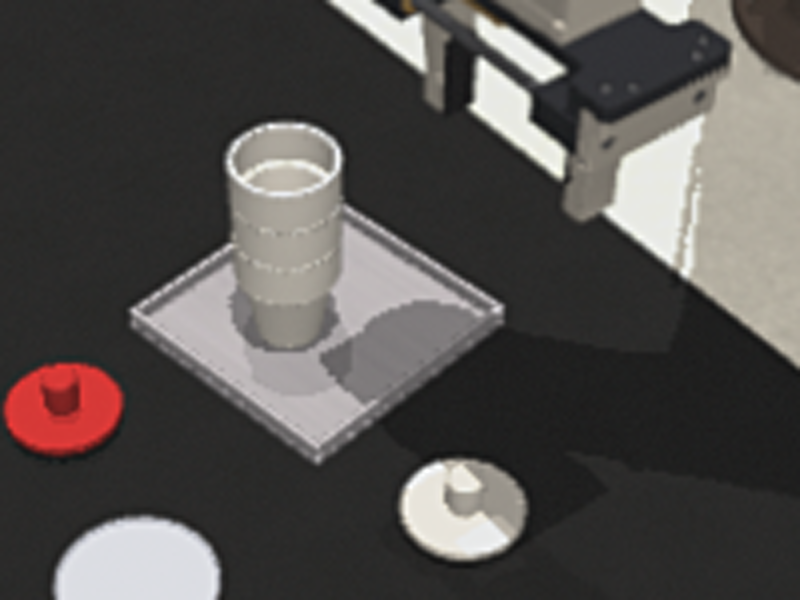

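All three cups stand as one straight stack with even seams, at crop rows 230 and 265, and the rim is on its prediction. The cover is at (0.580, 0.195), crop (505,463). Now I pick it up.

send_rows(increments=[[[0.06, 0, -0.2, 0], [0.112, 0, -0.45, 0], [0.112, 0, -0.7, 0], [0.112, 0, -0.9, 0], [0.112, 0, -1.0, 0], [0.112, 0, -1.0, 0]]])

```text
clock: 25.88
tool_pos: [0.579, 0.1941, 0.0648]
orientation: [179.9, 0.2, -0.1]
force: [-0.7, -0.6, 0.5]
opening: 0.0877
gripper_force: 0.0
```

send_rows(increments=[[[0, 0, -0.1, 0], [0, 0, -0.18, 0], [0, 0, -0.22, 0], [0, 0, -0.232, 0], [0, 0, -0.232, 0], [0, 0, -0.232, 0]]])

```text
clock: 26.62
tool_pos: [0.5803, 0.195, 0.0207]
orientation: [-180.0, -0.0, -0.1]
force: [-0.4, -0.0, -0.3]
opening: 0.0874
gripper_force: 0.0
```

send_rows(increments=[[[0, 0, 0, 0], [0, 0, 0, 0], [0, 0, 0, 0], [0, 0, 0, 0], [0, 0, 0, 0], [0, 0, 0, 0], [0, 0, 0, 0], [0, 0, 0, 0], [0, 0, 0, 0]]], jaw=0)

```text
clock: 27.75
tool_pos: [0.5799, 0.1948, 0.0201]
orientation: [-180.0, 0.0, -0.1]
force: [0.1, -0.3, -0.4]
opening: 0.0212
gripper_force: 30.0
```

send_rows(increments=[[[0, 0, 0.08, 0], [0, 0, 0.25, 0], [0, 0, 0.45, 0], [0, 0, 0.68, 0], [0, 0, 0.85, 0], [-0.01, -0.15, 0.9, 0], [-0.03, -0.35, 0.9, 0], [-0.05, -0.58, 0.9, 0], [-0.062, -0.8, 0.9, 0], [-0.062, -0.954, 0.9, 0], [-0.062, -0.954, 0.9, 0], [-0.062, -0.954, 0.9, 0]]])

```text
clock: 29.25
tool_pos: [0.5676, 0.004, 0.201]
orientation: [-180.0, -0.1, -0.1]
force: [0.4, 0.7, -0.7]
opening: 0.0211
gripper_force: 30.0
```

Run:
```python
from h import *
o=ctrl.get_obs();print(o['tool_pos'],o['gripper_force'])
im,cal=snap('scene','s7')
for t in ('cover','cup_a'):
    for d in ctrl.trace(t,'scene'): print(t,mbox(d),round(d['conf'],2))
print(bb(cal,[.5677,.0043,.064],CUP).round(1),bb(cal,o['tool_pos']-[0,0,.0206],COV).round(1),bb(cal,o['tool_pos']-[0,0,.0206],COV[:4]).round(1))
```

```text
[0.56760112 0.00403286 0.20097066] 29.99984580092132
cover [170.5 210.5 200.5 233.5] 0.97
cover [224.5 131.5 255.5 153.5] 0.81
cup_a [226.5 152.5 255.5 177.5] 0.89
cup_a [370.5 261.5 405.5 304.5] 0.84
cup_a [227.5 181.5 254.5 206.5] 0.78
cup_a [227.5 172.5 255.5 186.5] 0.51
cup_a [183.5 248.5 224.5 285.5] 0.28
[226.4 150.2 255.  189.5] [224.6 129.7 255.7 153.5] [224.6 132.6 255.7 153.5]
```

send_rows(increments=[[[0, 0, -0.04, 0], [0, 0, -0.09, 0], [0, 0, -0.13, 0], [0, 0, -0.16, 0], [0, 0, -0.185, 0], [0, 0, -0.205, 0], [0, 0, -0.215, 0], [0, 0, -0.22, 0], [0, 0, -0.224, 0], [0, 0, -0.228, 0], [0, 0, -0.228, 0], [0, 0, -0.228, 0]]])

```text
clock: 30.9
tool_pos: [0.5676, 0.004, 0.1546]
orientation: [-180.0, -0.0, -0.1]
force: [0.8, 0.3, -0.9]
opening: 0.0209
gripper_force: 30.0
```

Release, then rise clear.

send_rows(increments=[[[0, 0, 0, 0], [0, 0, 0, 0], [0, 0, 0, 0], [0, 0, 0.02, 0], [0, 0, 0.1, 0], [0, 0, 0.25, 0], [0, 0, 0.45, 0], [-0.1, 0.2, 0.5, 0], [-0.2, 0.45, 0.5, 0], [-0.25, 0.7, 0.5, 0], [-0.25, 0.95, 0.5, 0], [-0.25, 0.95, 0.5, 0]]], jaw=1)

```text
clock: 32.4
tool_pos: [0.5176, 0.197, 0.2557]
orientation: [-179.9, -0.1, 0.1]
force: [0.4, -0.2, -0.4]
opening: 0.0875
gripper_force: 0.0
```

Run:
```python
from h import *
for c in ('scene','top'):
    im,cal=snap(c,c+'8')
    for t in ('cover','cup_a'):
        for d in ctrl.trace(t,c): print(c,t,mbox(d),round(d['conf'],2),im[d['mask']].mean(0).round())
    print(bb(cal,[.5677,.0043,.134],COV).round(1))
    if c=='scene': cv2.imwrite('pics/c8.png',cv2.resize(im[100:250,150:350],(800,600),interpolation=cv2.INTER_CUBIC)[:,:,::-1])
```

```text
scene cover [171.5 210.5 199.5 233.5] 0.91 [198.  52.  51.]
scene cover [225.5 147.5 255.5 168.5] 0.87 [217. 217. 215.]
scene cover [181.5 248.5 224.5 285.5] 0.65 [202. 203. 208.]
scene cup_a [227.5 182.5 254.5 206.5] 0.82 [150. 145. 137.]
scene cup_a [227.5 172.5 255.5 186.5] 0.67 [159. 154. 145.]
scene cup_a [370.5 261.5 405.5 303.5] 0.64 [133.  37.  36.]
scene cup_a [226.5 162.5 255.5 177.5] 0.54 [152. 147. 139.]
[225.5 145.7 255.8 169.1]
top cover [259.5 181.5 285.5 208.5] 0.83 [236. 236. 237.]
top cover [265.5 140.5 289.5 164.5] 0.68 [223.  28.  19.]
top cup_a [113.5 214.5 140.5 236.5] 0.69 [130.  16.  13.]
[259.2 180.9 286.4 207.9]
```

View pics/c8.png

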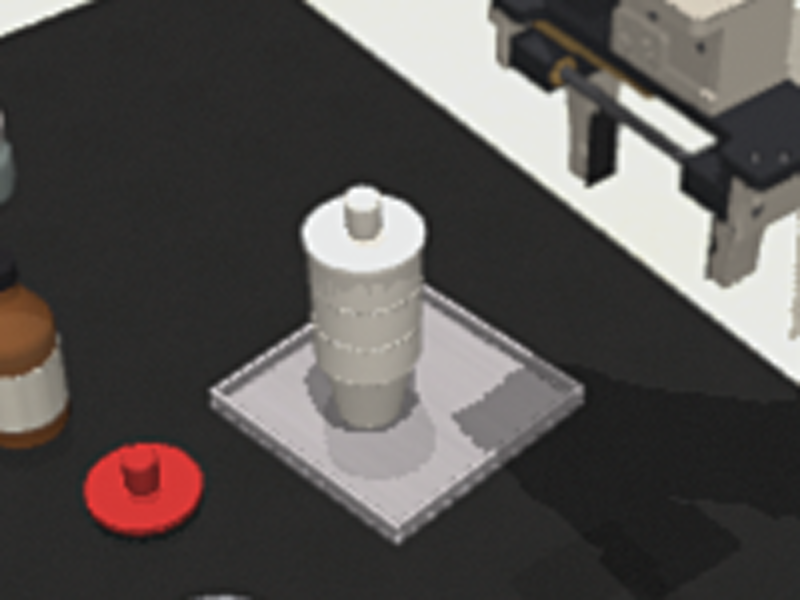

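The three cups stand straight with the cover seated level and knob up at crop (210,363). The outlines match the prediction to within about 2 px, and the gripper is clear, so I hand the job in.

```bash
python3 -c "
from plant import ctrl
print(ctrl.close_job())"
```

```text
the job is handed in; nothing more can be done
None
```

The job is handed in: both cups are nested in the cup in the tray as one straight stack, the cover is back on top knob up and looked fully seated in the last pictures, the bottle, dish, box and jar were left alone, and it took about 33 s; the hand-in call returned no verdict.

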